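# Rinse a drained can with air on the sprung ring

## Task

Switch the air of the rinse station on by turning its yellow knob clockwise from the red mark until it clicks over into the green one. Then take the white can from the drain tray, just as it stands with its mouth down, seat it upright in the station's sprung ring, press it down until the ring is fully home, and finish while still holding it pressed down there. Leave the other cans and the things on the bench where they are.

Things in the scene. Friction and masses are not known exactly. Their poses are not given: they have to be found in the camera images.
- knob (a joint): yellow bar knob of the air valve on a vertical axis; rad, 0 = shut (pointer at the red mark), 1.05 = open (pointer at the green mark, hard stop), growing clockwise seen from above. A snap spring resists with about 0.2 N m at first, less and less up to half way (0.52), then carries it to the far end by itself; let go before half way it springs back to 0
- knob_grip (a point): point on the knob's axis, 10 mm below the top of its bar and about 98 mm above the bench; turns with the knob: x along the bar towards the pointer end, y across it, z up. The bar is 50 mm long, 14 mm wide and 30 mm high and stands on a 48 mm disc whose upper face is 20 mm below this point
- ring (a joint): travel of the sprung ring in m: 0 = up (at rest), 0.02 = fully home at its lower stop, growing downward. The spring pushes back with about 4 N at the start and 12 N fully down and lifts the ring again when let go
- ring_seat (a point): centre of the black rubber seat in the white sprung ring, where the can's mouth rests; 96 mm above the bench with the ring up; moves with the ring; z up. A well 57 mm wide rises 10 mm above the seat, then flares to 81 mm wide at 26 mm. A 13 mm nozzle on the axis ends 4 mm above the seat (24 mm with the ring down), inside the can's mouth. Three guide rods 54 mm from the axis end 29 mm above it
- station: rinse station fixed on the bench: steel base 190 x 320 x 45 mm (x -70 to 120, y -160 to 160 mm in its frame) with the ring (axis at x -5, y 75 mm), the knob's valve (axis at x -5, y -85 mm) and a regulator 130 mm high at the back corner behind the knob (x 92, y -95 mm, 44 mm wide, gauge beside it). Origin on the bench, mid-length; z up
- tray: steel drain tray fixed on the bench, 240 x 260 mm, floor 5 mm thick, rim 12 mm high; origin under its centre, on the bench; z up. The three cans stand on its floor, at least 110 mm apart from axis to axis
- can_white: empty white drinks can standing mouth down, 20 g: origin at the centre of its open mouth (its lower end), z up through the can; 146 mm high, body 58 mm in diameter from 17 to 133 mm above the origin, mouth rim 52 mm across outside, opening about 46 mm and free inside to 30 mm deep
- can_green: empty green can of the same size, mouth down on the tray, leave it; origin at its lower end
- can_orange: empty orange can of the same size, mouth down on the tray, leave it; origin at its lower end
- spray_bottle: white spray bottle with a blue head, 72 mm across, 176 mm high, leave it; origin under its centre
- tape_roll: roll of packing tape lying flat, 105 mm across, 48 mm high, leave it; origin under its centre
- wrench: steel spanner 140 mm long lying flat, leave it; origin under its middle, x along it
- blow_gun: black air gun lying on its side, about 210 x 130 mm, 26 mm high, leave it; origin under the body of the gun, x towards its nozzle
- jar: clear jar with a blue lid, 80 mm across, 80 mm high, leave it; origin under its centre
There are look-alikes about, which are no part of the job. Leave any pink look-alike of the can_white alone.

How it is judged:
By the outcome, as a careful person would: the job done as asked, in the order asked, and still so for the second after the job is handed in, while the arm keeps its last pose, push and grip.
It also fails if it takes over 53 s, if anything falls off the work surface, if the arm or the gripper's body presses on something with over 40 N, if the wrist force passes 120 N, or if a joint passes its speed limit or range.

## Robot

A 7-joint arm with a two-finger parallel gripper is mounted at the origin on the work surface. World frame = base frame: x ahead of the robot, y to its left, z up, the work surface at z = 0. Lengths are in m, angles in rad, forces in N, time in s.
With the tool pointing down it reaches from about 0.4 to 0.85 m from the base axis. Payload 10.4 kg.
Tool frame: the origin (TCP) lies midway between the tips of the shut fingers; the grasp point (between the pads) lies 19 mm behind it (manip.tcp_to_grasp is the distance from the TCP to the grasp point, in m); z points along the fingers, y is the line along which they close (so a half turn about z gives the same grasp; the last joint's range is limited). The gripper opens to 85 mm and grips with 20 to 120 N. Pads are 22 mm wide; open, the fingers measure 114 mm over their backs; the gripper's body (76 mm by 85 mm) begins 54 mm behind the grasp point. The pads swing forward as they close: fully open they stand 13 mm farther back than shut.
Start: joints at [-1.253, 0.332, -0.065, 1.46, 0.022, 1.35, -0.088], TCP at [0.209, 0.589, 0.231] pointing down, gripper open.
Joint ranges: [-2.6, 2.6], [-0.5, 2.12], [-1.47, 1.34], [0.16, 2.42], [-1.27, 4.41], [0.06, 2.06], [-2.6, 2.6]. Speed limits (rad/s): [2.22, 2.22, 2.79, 2.79, 3.14, 3.14, 3.14].

## Interface

Orientations are given as a unit quaternion [x, y, z, w].
In Python, from workcell import manip gives the robot as it stands.
- The arm moves only by the shell command python3 -m jog 'ROWS' [FORCE]. ROWS is a JSON object of lists of equal length, an entry for each row: "offset": the shift along the world's x, y, z in m, a list of three; "yaw": the turn about the world's z in degrees; "jaw": the closure, from 0 (fully open) to 1 (shut). A call has 1 to 20 rows; each row shifts and turns the commanded pose from where the row before left it; what a row does not reach is not made up. A row lasts 1/12 s, in which the tool goes at most 41.7 mm and 7.16 degrees, less where a joint would pass 70% of its speed; a pose out of reach is approached as far as the arm can. A call is refused whole if a number of a shift passes 0.0417 or a number of a turn 7.16, either way. A call with a gripper value outside its range is refused whole. The fingers move at their own pace and stop on an object; FORCE is the grip in N (left out, the last holds). Time passes only in rows, so rows that do not move let the fingers close. It gives the time, the measured TCP pose, the force, the opening and the grip force at its end, in the units of the state.
- manip.get_obs(): the state, without advancing time (a new reading comes with each control period).
- manip.camera(name): name is "side" or "top" or "wrist"; returns a dict with "frame" (420x560x3 uint8, red, green, blue), "camera_matrix" (3x3 intrinsics, pixels), "eye" and "attitude" of the camera in the world; the wrist camera has in their place "hand_eye" (4x4, takes a point from camera to tool coordinates, whose origin is the TCP and whose axes are the flange's). Camera axes: x right, y up, looking along -z (the intrinsics and any distortion apply to the point x, -y, -z); pixel columns grow to the right and rows downward; lengths in m; the calibration is good to about 2 mm. A picture is of the moment at which its call begins: read the wrist's pose just before it. There is no depth.
- manip.hand_in(): hands the job in; it is judged then, once.
Trained networks look in a picture, given as the dict that the camera call returned (one of the last four; its "shot" number tells which), for a name from the list of things; names that differ only in an ending like _2 or _b are one class to them, and where a whole thing is asked for, a point or a joint stands for the part that bears it (a point fixed in the world has none). Each returns a list of dicts, best first, with "score" (0 to 1); they miss things now and then, are a little off and sometimes report something else, mostly with a low value. They report only what shows in the picture. A call takes as long as a camera call. They do not tell look-alikes from the thing itself.
- manip.masks_of(picture, name): "region" (420x560 bool, what is visible of it).
- manip.tip_of(picture, name): "at" ([x, y, z] in m, in world coordinates, good to about 4 mm: a listed point, or the origin of a listed thing).
The state is a dict: "clock": time; "joint_pos": joint angles; "joint_velocities": joint speeds; "tau": joint torques, N m; "position": TCP position; "ee_rot": TCP orientation; "ft_force": force on the tool from outside, world axes, zero at the start; "torque": the same for the moment, N m; "grip_width": opening from 0.0 (shut) to 1.0 (fully open); "grasp_force": force on a finger pad.
Only numpy, scipy, OpenCV 4.12 (cv2) and the standard library are available. Lean on these libraries where they do the work, as an engineer would, in place of code of your own. Each camera call takes 0.05 s, during which the arm holds its last target. There are 200 camera calls.

## Working session

There is one attempt and no reset: what is moved stays moved. The work goes in short steps, Python scripts to look and compute and a shell command to move; the robot and the scene stay as the last step left them, time stands still between calls to the robot, and variables do not carry over. Pictures are saved under pics/ and viewed, at most 10 in all, crops included, and the job is handed in when it is done.

```bash
mkdir -p pics
cat > h.py <<'E'
import numpy as np, cv2
from workcell import manip
def save(p,n): cv2.imwrite(f'pics/{n}.png',cv2.cvtColor(p['frame'],cv2.COLOR_RGB2BGR))
def tips(p,names):
    for n in names:
        for d in manip.tip_of(p,n)[:4]: print(n,np.round(d['at'],3),round(d['score'],2))
E
python3 - <<'E'
from h import *
o=manip.get_obs();print({k:np.round(v,3) for k,v in o.items()})
N=['knob_grip','ring_seat','station','can_white','can_green','can_orange','spray_bottle','jar','tray']
ps=[]
for c in('top','side'):
    p=manip.camera(c);save(p,c+'0');print(c,{k:(np.round(v,3).tolist() if k!='frame' else 0) for k,v in p.items()})
    tips(p,N); ps.append(p['frame'])
E
```

```text
{'clock': np.float64(0.0), 'joint_pos': array([-1.253,  0.333, -0.065,  1.461,  0.022,  1.35 , -0.089]), 'joint_velocities': array([ 0.   ,  0.001,  0.001,  0.002,  0.001, -0.002, -0.001]), 'tau': array([-0.0000e+00, -6.2545e+01,  4.9000e-02, -3.9161e+01,  1.6000e-02,
        1.0000e-02,  0.0000e+00]), 'position': array([0.209, 0.589, 0.231]), 'ee_rot': array([ 0.17 ,  0.986, -0.001, -0.   ]), 'ft_force': array([-0.239,  0.431, -0.115]), 'torque': array([ 0.016,  0.026, -0.016]), 'grasp_force': np.float64(0.0), 'grip_width': np.float64(1.001)}
top {'frame': 0, 'camera_matrix': [[499.959, 0.0, 275.242], [0.0, 499.959, 203.238], [0.0, 0.0, 1.0]], 'eye': [0.446, -0.017, 1.458], 'attitude': [-0.042, 0.026, 0.71, -0.702], 'shot': 1}
ring_seat [ 0.515 -0.126  0.096] 0.83
station [ 0.545  0.187 -0.002] 0.69
station [ 0.514 -0.2    0.001] 0.56
can_white [0.606 0.188 0.007] 0.75
can_white [ 0.635  0.399 -0.005] 0.57
can_green [0.495 0.245 0.007] 0.94
can_orange [0.495 0.118 0.008] 0.87
can_orange [ 0.548  0.186 -0.003] 0.18
spray_bottle [ 0.757  0.12  -0.001] 0.82
jar [ 0.468  0.465 -0.002] 0.61
tray [ 0.544  0.185 -0.002] 0.62
tray [0.605 0.186 0.004] 0.25
side {'frame': 0, 'camera_matrix': [[498.463, 0.0, 280.01], [0.0, 498.463, 219.578], [0.0, 0.0, 1.0]], 'eye': [0.424, -0.892, 1.179], 'attitude': [0.335, -0.035, -0.076, 0.939], 'shot': 2}
knob_grip [ 0.499 -0.287  0.098] 0.61
station [ 0.514 -0.203 -0.001] 0.75
can_white [0.608 0.184 0.004] 0.86
can_green [0.496 0.249 0.009] 0.78
can_orange [0.494 0.117 0.007] 0.86
spray_bottle [0.757 0.122 0.002] 0.79
jar [ 0.468  0.467 -0.001] 0.65
tray [0.544 0.186 0.002] 0.91
```

View pics/top0.png

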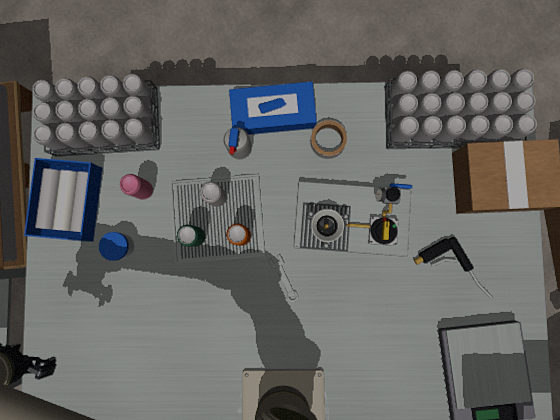

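View pics/side0.png

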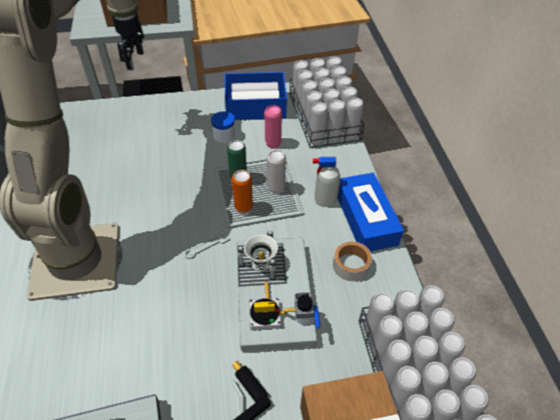

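Top view: white can at px (211,192), the pink look-alike at (136,185), the ring at (326,226) and the knob at (383,231), its bar roughly along x. The side view agrees, with the knob at (265,308) and the ring at (261,248). I'm moving above the knob now.

```bash
python3 -m jog '{"offset":[[0.024,-0.032,0.008],[0.024,-0.032,0.008],[0.024,-0.032,0.008],[0.024,-0.032,0.008],[0.024,-0.032,0.008],[0.024,-0.032,0.008],[0.024,-0.032,0.008],[0.024,-0.032,0.008],[0.024,-0.032,0.008],[0.024,-0.032,0.008],[0.003,-0.041,0],[0.003,-0.041,0],[0.003,-0.041,0],[0.003,-0.041,0],[0.003,-0.041,0],[0.003,-0.041,0],[0.003,-0.041,0],[0.003,-0.041,0],[0.003,-0.041,0],[0.003,-0.041,0]],"yaw":[0,0,0,0,0,0,0,0,0,0,0,0,0,0,0,0,0,0,0,0],"jaw":[0,0,0,0,0,0,0,0,0,0,0,0,0,0,0,0,0,0,0,0]}' 60
cat >> h.py <<'E'
from scipy.spatial.transform import Rotation as R
def wrist(n):
    o=manip.get_obs();p=manip.camera('wrist');save(p,n)
    T=np.eye(4);T[:3,:3]=R.from_quat(o['ee_rot']).as_matrix();T[:3,3]=o['position']
    p['T']=T@p['hand_eye'];return o,p
def pose(p):
    if 'T' in p: return p['T']
    T=np.eye(4);T[:3,:3]=R.from_quat(p['attitude']).as_matrix();T[:3,3]=p['eye'];return T
def at_z(p,uv,z):
    T=pose(p);k=p['camera_matrix'];d=np.array([(uv[0]-k[0][2])/k[0][0],-(uv[1]-k[1][2])/k[1][1],-1.])
    d=T[:3,:3]@d;return T[:3,3]+d*(z-T[2,3])/d[2]
def px(p,X):
    T=pose(p);c=T[:3,:3].T@(np.asarray(X)-T[:3,3]);k=p['camera_matrix']
    return k[0][0]*c[0]/-c[2]+k[0][2],-k[1][1]*c[1]/-c[2]+k[1][2]
E
python3 - <<'E'
from h import *
o,p=wrist('w1');print(o['clock'],np.round(o['joint_pos'],3),np.round(o['position'],3),np.round(o['ee_rot'],3),np.round(p['hand_eye'],3))
tips(p,['knob_grip','ring_seat','station'])
E
```

```text
clock: 2.67
position: [0.4785, -0.143, 0.3118]
ee_rot: [0.169, 0.986, 0.0, 0.001]
ft_force: [1.7, 0.1, -0.7]
grip_width: 1.0
grasp_force: 0.0
2.6667 [-0.435 -0.009  0.639  1.683  0.004  1.464  1.434] [ 0.479 -0.143  0.312] [0.169 0.986 0.    0.001] [[ 0.     0.96   0.281  0.072]
 [ 1.    -0.     0.001 -0.001]
 [ 0.001  0.281 -0.96  -0.143]
 [ 0.     0.     0.     1.   ]]
knob_grip [ 0.503 -0.284  0.097] 0.65
station [ 0.515 -0.201  0.002] 0.7
```

View pics/w1.png

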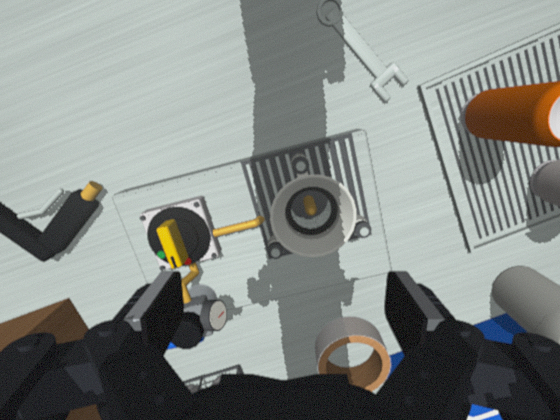

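The wrist view has the knob at (171,243) with its pointer end at (178,262), the red mark at (188,262) and the green mark at (160,254). So clockwise goes from red to green, as described. The ring is at (312,215). Next I measure the bar direction.

Run:
```python
from h import *
def go(p,name,knob):
    hsv=cv2.cvtColor(p['frame'],cv2.COLOR_RGB2HSV)
    m=(cv2.inRange(hsv,(22,150,120),(34,255,255))>0)
    u,v=px(p,knob); yy,xx=np.mgrid[:420,:560]; m&=np.hypot(xx-u,yy-v)<32
    n,l,s,c=cv2.connectedComponentsWithStats(m.astype(np.uint8)); i=1+s[1:,4].argmax(); ys,xs=np.where(l==i)
    W=np.array([at_z(p,(a,b),0.1)[:2] for a,b in zip(xs,ys)])*1000
    r=cv2.minAreaRect(W.astype(np.float32)); mu=W.mean(0);w,V=np.linalg.eigh(np.cov(W.T));d=V[:,1]
    print(name,len(xs),np.round(r[0]),np.round(r[1]),r[2],'mean',mu.round(1),'axis deg',np.degrees(np.arctan2(d[1],d[0])).round(1))
    c=p['frame'][max(0,int(v)-35):int(v)+35,int(u)-40:int(u)+40]; return cv2.resize(c,None,fx=5,fy=5,interpolation=cv2.INTER_CUBIC)
K=[.502,-.2855,.098]
o,p=wrist('w2');a=go(p,'wrist',K)
t=manip.camera('top');b=go(t,'top',K)
tips(t,['knob_grip','ring_seat'])
h=min(len(a),len(b));cv2.imwrite('pics/k.png',np.hstack([a[:h],b[:h]])[...,::-1])
```

```text
wrist 565 [ 499. -287.] [20. 56.] 75.72183990478516 mean [ 498.4 -286.5] axis deg 171.0Traceback (most recent call last):
  File "<stdin>", line 13, in <module>
  File "<stdin>", line 6, in go
ValueError: attempt to get argmax of an empty sequence
```

```bash
python3 -m jog '{"offset":[[0.004,-0.029,-0.018],[0.004,-0.029,-0.018],[0.004,-0.029,-0.018],[0.004,-0.029,-0.018],[0.004,-0.027,-0.02],[0,0,0]],"yaw":[2,2,2,2,2,0],"jaw":[0,0,0,0,0,0]}'
python3 - <<'E'
from h import *
o,p=wrist('w3');print(np.round(o['joint_pos'],3))
K=[.502,-.2855,.098];tips(p,['knob_grip','station','ring_seat'])
hsv=cv2.cvtColor(p['frame'],cv2.COLOR_RGB2HSV)
m=(cv2.inRange(hsv,(22,150,120),(34,255,255))>0)
u,v=px(p,K); print(u,v); yy,xx=np.mgrid[:420,:560]; m&=np.hypot(xx-u,yy-v)<75
n,l,s,c=cv2.connectedComponentsWithStats(m.astype(np.uint8)); i=1+s[1:,4].argmax(); ys,xs=np.where(l==i)
for z in (.1,.108):
    W=np.array([at_z(p,(a,b),z)[:2] for a,b in zip(xs,ys)])*1000
    r=cv2.minAreaRect(W.astype(np.float32));print(z,r, cv2.boxPoints(r).round(0).tolist())
E
```

```text
clock: 3.47
position: [0.4971, -0.2865, 0.2152]
ee_rot: [0.083, 0.997, -0.001, -0.003]
ft_force: [-1.0, 0.6, 0.1]
grip_width: 1.0
grasp_force: 0.0
[-0.191  0.276  0.76   1.654 -0.193  1.294  2.009]
knob_grip [ 0.505 -0.284  0.094] 0.94
station [ 0.516 -0.199 -0.001] 0.72
287.2632880938608 215.36576359609128
0.1 ((501.16851806640625, -284.87127685546875), (14.368094444274902, 56.142642974853516), 85.01466369628906) [[473.0, -290.0], [529.0, -294.0], [530.0, -280.0], [474.0, -275.0]]
0.108 ((498.8675231933594, -284.5691223144531), (13.923606872558594, 54.40583801269531), 85.01464080810547) [[471.0, -289.0], [525.0, -294.0], [527.0, -280.0], [472.0, -275.0]]
```

View pics/w3.png

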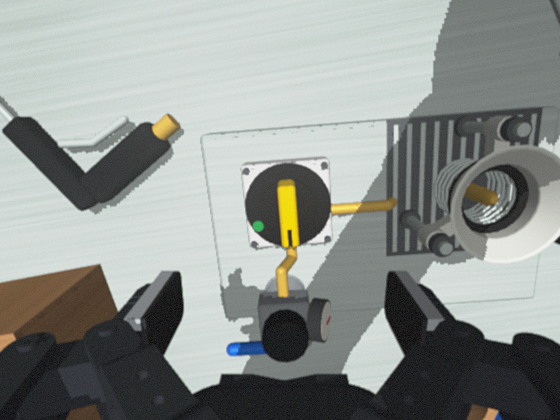

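Wrist view: the bar runs from (287,182) to (290,245) with the pointer at the lower end, the +x side, and the green mark at (258,226). That gives a bar axis of -5° and a centre near (0.501,-0.284). Next I descend and grip it.

```bash
python3 -m jog '{"offset":[[0.004,0.002,-0.028],[0,0,-0.034],[0,0,-0.034],[0,0,-0.028],[0,0,-0.008],[0,0,0],[0,0,0],[0,0,0],[0,0,0]],"yaw":[2.5,2,0,0,0,0,0,0,0],"jaw":[0,0,0,0.4,1,1,1,1,1]}' 60; python3 -c "
from h import *;print(np.round(manip.get_obs()['joint_pos'],3))"
```

```text
clock: 4.42
position: [0.5041, -0.284, 0.0899]
ee_rot: [0.044, 0.999, -0.002, 0.002]
ft_force: [-0.4, -11.0, 9.6]
grip_width: 0.15
grasp_force: 50.3
[-0.132  0.411  0.694  1.784 -0.298  1.048  2.153]
```

```bash
python3 -m jog '{"offset":[[0,0,0],[0,0,0],[0,0,0],[0,0,0],[0,0,0],[0,0,0],[0,0,0],[0,0,0],[0,0,0],[0,0,0]],"yaw":[-5,-7,-7,-7,-7,-7,-7,-7,-6,0],"jaw":[1,1,1,1,1,1,1,1,1,1]}' 60; python3 -c "
from h import *;o=manip.get_obs();print(np.round(o['joint_pos'],3),np.round(o['torque'],2))"
```

```text
clock: 5.25
position: [0.5032, -0.2857, 0.09]
ee_rot: [0.541, 0.841, -0.001, 0.003]
ft_force: [-3.8, -10.7, 6.1]
grip_width: 0.145
grasp_force: 60.5
[-0.292  0.487  0.92   1.791 -0.433  1.075  1.208] [-2.07  0.55  0.18]
```

```bash
python3 -m jog '{"offset":[[0,0,0],[0,0,0],[0,0,0],[0,0,0.03],[0,0,0.04],[0,0,0.04],[0,0.01,0.04]],"yaw":[0,0,0,0,0,0,0],"jaw":[0.5,0,0,0,0,0,0]}'
python3 - <<'E'
from h import *
o,p=wrist('w4');tips(p,['knob_grip','ring_seat'])
E
```

```text
clock: 5.83
position: [0.5021, -0.2731, 0.2395]
ee_rot: [0.538, 0.843, -0.0, 0.0]
ft_force: [1.3, 0.3, 0.9]
grip_width: 0.998
grasp_force: 0.0
knob_grip [ 0.505 -0.286  0.092] 0.69
```

View pics/w4.png

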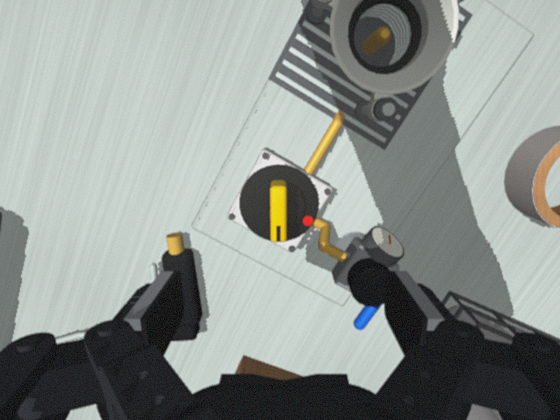

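The bar is still aligned with the tool after the 60° turn. The pointer at (278,240) covers the green mark and the red one at (308,220) is exposed, so the knob is open. On the way to the can I measure the ring.

```bash
python3 -m jog '{"offset":[[0,0.03,0.005],[0.004,0.038,0.005],[0,0.02,0.005],[0,0,0]],"yaw":[0,0,0,0],"jaw":[0,0,0,0]}'
cat > r.py <<'E'
from h import *
import sys
o,p=wrist(sys.argv[1]);print(o['position'].round(4));tips(p,['ring_seat','can_white','knob_grip'])
g=cv2.cvtColor(p['frame'],cv2.COLOR_RGB2GRAY)
for d in manip.masks_of(p,'ring_seat')[:1]:
    c=max(cv2.findContours(d['region'].astype(np.uint8),0,1)[0],key=cv2.contourArea)
    hull=cv2.convexHull(c);W=np.array([at_z(p,q[0],.122)[:2] for q in hull])*1000
    e=cv2.fitEllipse(W.astype(np.float32));print('ring@.122',d['score'],cv2.minEnclosingCircle(W.astype(np.float32)),e)
    print('seat px',px(p,[.515,-.126,.122]))
E
python3 r.py w5
python3 -m jog '{"offset":[[0.01,0.038,0.005],[0.01,0.035,0.005],[0,0,0]],"yaw":[0,0,0],"jaw":[0,0,0]}'
python3 r.py w6
```

```text
clock: 6.32
position: [0.508, -0.1783, 0.252]
ee_rot: [0.534, 0.845, 0.001, -0.001]
ft_force: [0.5, 0.2, -0.8]
grip_width: 0.999
grasp_force: 0.0
[ 0.508  -0.1783  0.252 ]
knob_grip [ 0.503 -0.286  0.098] 0.85
ring@.122 0.58 ((519.0038452148438, -124.37434387207031), 48.404693603515625) ((515.7520751953125, -125.31752014160156), (86.79735565185547, 91.11380767822266), 168.5050506591797)
seat px (np.float64(321.27608542660096), np.float64(149.53103951195817))
clock: 6.82
position: [0.529, -0.1046, 0.2623]
ee_rot: [0.535, 0.845, 0.001, -0.0]
ft_force: [-0.2, 1.9, -1.0]
grip_width: 0.998
grasp_force: 0.0
[ 0.529  -0.1046  0.2623]
ring_seat [ 0.754  0.118 -0.001] 0.35
knob_grip [ 0.505 -0.283  0.095] 0.94
ring@.122 0.66 ((513.424560546875, -117.36088562011719), 55.3022575378418) ((513.0582275390625, -118.35782623291016), (100.26248168945312, 103.08418273925781), 0.5748533606529236)
seat px (np.float64(259.3768923574869), np.float64(215.73542617176255))
```

View pics/w6.png

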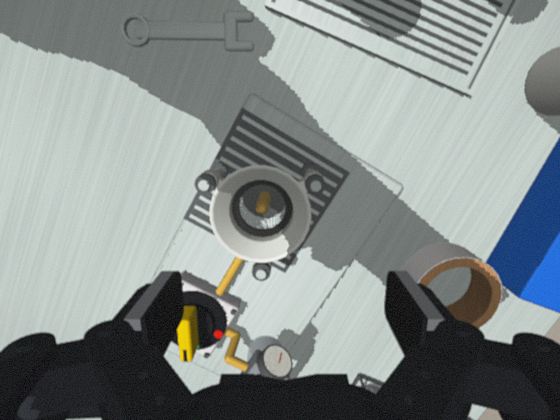

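Wrist view: ring rim centred at about (262,214), against a prediction of (259,216). That puts the ring at about (0.516,-0.125), so I go to the white can.

```bash
python3 -m jog '{"offset":[[0.01,0.036,0.003],[0.01,0.036,0.003],[0.01,0.036,0.003],[0.01,0.036,0.003],[0.01,0.036,0.003],[0.01,0.036,0.003],[0.009,0.036,0.003],[0.009,0.036,0.003],[0,0,0]],"yaw":[0,0,0,0,0,0,0,0,0],"jaw":[0,0,0,0,0,0,0,0,0]}'
python3 - <<'E'
from h import *
o,p=wrist('w7');print(o['position'].round(4),o['joint_pos'].round(2));tips(p,['can_white','can_green','can_orange'])
for d in manip.masks_of(p,'can_white')[:2]:
    ys,xs=np.where(d['region']);print(d['score'],xs.min(),xs.max(),ys.min(),ys.max())
print(px(p,[.607,.186,.151]),px(p,[.607,.186,.005]))
for c in('top','side'): tips(manip.camera(c),['can_white','ring_seat'])
E
```

```text
clock: 7.82
position: [0.6052, 0.1851, 0.2851]
ee_rot: [0.534, 0.845, 0.0, -0.001]
ft_force: [-0.0, 1.0, -0.5]
grip_width: 0.999
grasp_force: 0.0
[0.6052 0.1851 0.2851] [-0.97  0.41  0.84  1.39 -0.31  1.47  0.3 ]
can_white [0.633 0.404 0.002] 0.93
can_white [ 0.61   0.186 -0.   ] 0.84
can_green [0.491 0.251 0.009] 0.86
can_orange [0.493 0.117 0.009] 0.62
0.81 253 319 153 233
0.75 367 445 0 32
(np.float64(287.23173569362586), np.float64(202.45550054366618)) (np.float64(286.1156677808852), np.float64(173.34773124873954))
can_white [0.605 0.188 0.006] 0.69
can_white [0.636 0.403 0.   ] 0.6
ring_seat [ 0.52  -0.124  0.096] 0.81
can_white [ 0.629  0.403 -0.003] 0.72
ring_seat [ 0.518 -0.128  0.089] 0.76
```

View pics/w7.png

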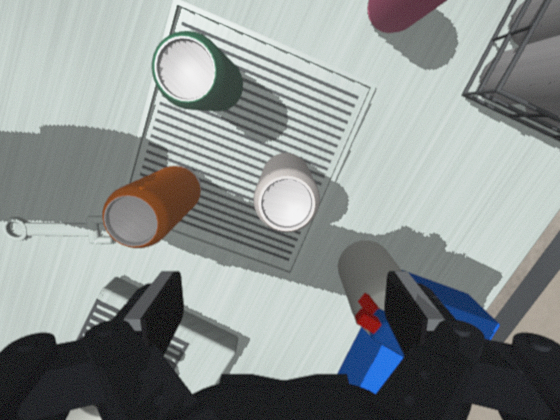

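The can's top centre is at (286,202), as predicted for (0.607,0.186). Its neighbours are clear and the pink can is away at the top edge. Next I descend and grip it.

```bash
python3 -m jog '{"offset":[[0.002,0.001,-0.035],[0,0,-0.035],[0,0,-0.035],[0,0,-0.035],[0,0,-0.035],[0,0,-0.018],[0,0,0],[0,0,0],[0,0,0],[0,0,0],[0,0,0]],"yaw":[0,0,0,0,0,0,0,0,0,0,0],"jaw":[0,0,0,0,0,0,0.6,0.6,1,1,1]}' 40
```

```text
clock: 9.28
position: [0.6078, 0.1783, 0.0951]
ee_rot: [0.537, 0.843, 0.001, 0.001]
ft_force: [0.3, 0.8, 0.2]
grip_width: 0.67
grasp_force: 44.2
```

```bash
python3 -m jog '{"offset":[[0,0,0.01],[0,0,0.035],[0,0,0.04],[0,0,0.04],[0,0,0.04],[0,0,0]],"yaw":[0,0,0,0,0,0],"jaw":[1,1,1,1,1,1]}'
python3 - <<'E'
from h import *
o,p=wrist('w8');P=o['position']
t=manip.camera('top');tips(t,['can_white']);s=manip.camera('side');tips(s,['can_white'])
f=s['frame'];u,v=map(int,px(s,P-[0,0,.03]));a=cv2.resize(f[max(0,v-70):v+70,u-65:u+65],(400,420))
cv2.imwrite('pics/g.png',np.hstack([cv2.resize(p['frame'],(400,420)),a])[...,::-1])
cv2.imwrite('pics/s8.png',f[...,::-1])
E
```

```text
clock: 9.78
position: [0.6099, 0.1778, 0.268]
ee_rot: [0.538, 0.843, 0.005, 0.003]
ft_force: [0.9, -0.1, 1.1]
grip_width: 0.672
grasp_force: 44.2
can_white [0.632 0.399 0.002] 0.6
can_white [0.607 0.187 0.176] 0.48
can_white [0.607 0.183 0.172] 0.56
```

View pics/g.png

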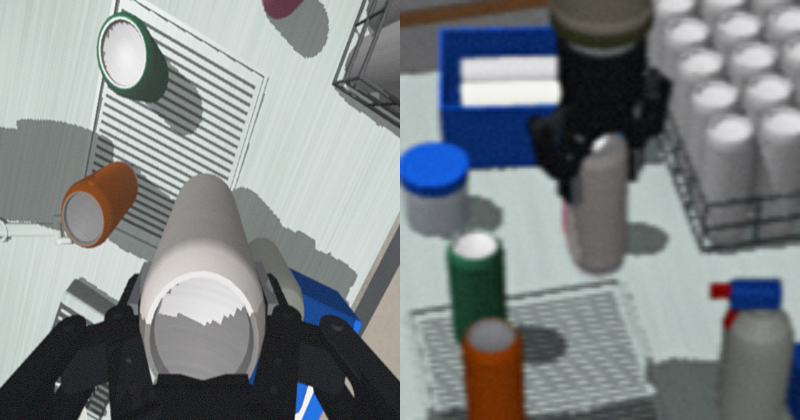

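The can is held upright with its axis about 7 mm from the TCP along tool x, and its mouth is at z≈0.177. The orange and green cans are undisturbed. Next I carry it over the ring.

```bash
python3 -m jog '{"offset":[[-0.006,-0.02,0.003],[-0.01,-0.034,0],[-0.01,-0.034,0],[-0.01,-0.034,0],[-0.01,-0.034,0],[-0.01,-0.034,0],[-0.01,-0.034,0],[-0.01,-0.034,0],[-0.01,-0.034,0],[-0.005,-0.018,0],[0,0,0],[0,0,0]],"yaw":[0,0,0,0,0,0,0,0,0,0,0,0],"jaw":[1,1,1,1,1,1,1,1,1,1,1,1]}'
python3 - <<'E'
from h import *
o,p=wrist('w9');P=o['position'];print(P.round(4),o['joint_pos'].round(2));tips(p,['can_white'])
t=manip.camera('top');tips(t,['can_white','ring_seat']);s=manip.camera('side');tips(s,['can_white','ring_seat'])
C=P+[-.003,.007,-.09]
for q in(t,s):print([np.round(px(q,x)) for x in (C,[.516,-.125,.096])])
u,v=map(int,px(s,[.516,-.125,.15]));a=cv2.resize(s['frame'][v-60:v+60,u-60:u+60],(400,400))
u,v=map(int,px(t,[.516,-.125,.15]));b=cv2.resize(t['frame'][v-60:v+60,u-60:u+60],(400,400))
cv2.imwrite('pics/g2.png',np.hstack([a,b])[...,::-1])
E
```

```text
clock: 11.03
position: [0.5151, -0.1327, 0.2606]
ee_rot: [0.538, 0.843, -0.0, -0.001]
ft_force: [0.4, 0.9, -0.0]
grip_width: 0.67
grasp_force: 44.2
[ 0.5151 -0.1327  0.2606] [-0.75  0.15  1.02  1.7  -0.13  1.36  0.73]
can_white [ 0.518 -0.125  0.17 ] 0.84
can_white [ 0.636  0.4   -0.   ] 0.67
ring_seat [ 0.517 -0.126  0.095] 0.44
can_white [ 0.517 -0.124  0.172] 0.96
can_white [ 0.47   0.468 -0.002] 0.59
can_white [ 0.63   0.405 -0.004] 0.53
ring_seat [ 0.519 -0.127  0.09 ] 0.85
[array([329., 225.]), array([326., 225.])]
[array([259., 237.]), array([260., 253.])]
```

View pics/g2.png

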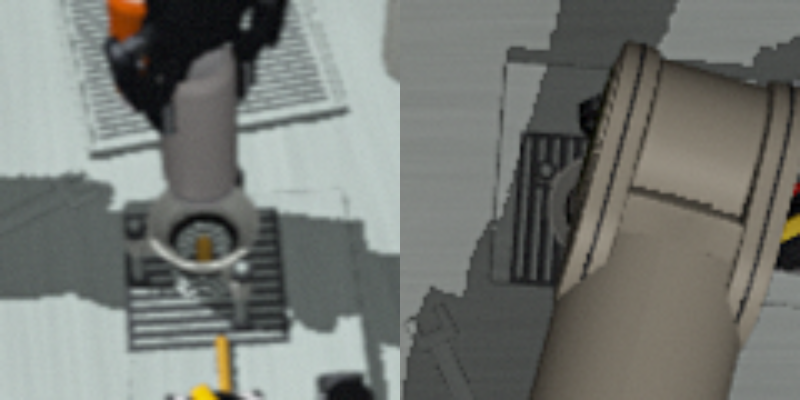

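In the side crop the can sits directly over the ring, within about 1 mm by the measurements. Next I lower it.

```bash
python3 -m jog '{"offset":[[0,0,-0.015],[0,0,-0.02],[0,0,-0.015],[0,0,-0.01],[0,0,-0.008],[0,0,-0.006],[0,0,0]],"yaw":[0,0,0,0,0,0,0],"jaw":[1,1,1,1,1,1,1]}'; python3 -m jog '{"offset":[[0,0,-0.005],[0,0,-0.005],[0,0,0]],"yaw":[0,0,0],"jaw":[1,1,1]}'
python3 - <<'E'
from h import *
s=manip.camera('side');tips(s,['can_white','ring_seat'])
E
```

```text
clock: 12.02
position: [0.5156, -0.1317, 0.1866]
ee_rot: [0.537, 0.843, -0.0, -0.0]
ft_force: [-0.3, -0.3, -0.7]
grip_width: 0.669
grasp_force: 44.3
clock: 12.27
position: [0.5163, -0.132, 0.1775]
ee_rot: [0.537, 0.843, 0.0, 0.0]
ft_force: [-0.3, 0.2, 6.6]
grip_width: 0.675
grasp_force: 44.4
can_white [ 0.517 -0.126  0.088] 0.87
can_white [0.494 0.12  0.006] 0.55
ring_seat [ 0.521 -0.125  0.081] 0.75
ring_seat [ 0.455 -0.498 -0.002] 0.18
```

```bash
python3 -m jog '{"offset":[[0,0,0],[0,0,-0.004],[0,0,-0.004],[0,0,0]],"yaw":[0,0,0,0],"jaw":[1,1,1,1]}' 60; python3 -m jog '{"offset":[[0,0,-0.003],[0,0,-0.002],[0,0,0]],"yaw":[0,0,0],"jaw":[1,1,1]}'
```

```text
clock: 12.75
position: [0.5165, -0.1321, 0.1699]
ee_rot: [0.537, 0.843, 0.0, 0.001]
ft_force: [-1.3, 0.2, 9.7]
grip_width: 0.668
grasp_force: 63.8
clock: 13.0
position: [0.5166, -0.1323, 0.1656]
ee_rot: [0.538, 0.843, 0.0, 0.001]
ft_force: [-2.9, -0.3, 11.1]
grip_width: 0.661
grasp_force: 63.7
```

```bash
python3 -m jog '{"offset":[[0,0,-0.002],[0,0,-0.001],[0,0,0]],"yaw":[0,0,0],"jaw":[1,1,1]}'; python3 -m jog '{"offset":[[0,0,-0.002],[0,0,0],[0,0,0]],"yaw":[0,0,0],"jaw":[1,1,1]}'
```

```text
clock: 13.25
position: [0.518, -0.1324, 0.1643]
ee_rot: [0.537, 0.843, 0.001, 0.002]
ft_force: [-2.9, 3.0, 24.8]
grip_width: 0.666
grasp_force: 61.9
clock: 13.5
position: [0.5191, -0.1324, 0.1638]
ee_rot: [0.537, 0.843, 0.002, 0.003]
ft_force: [-7.0, 3.8, 39.0]
grip_width: 0.664
grasp_force: 63.4
```

At the hard stop. I'm easing off a little and checking.

```bash
python3 -m jog '{"offset":[[-0.001,0,0.002],[0,0,0],[0,0,0]],"yaw":[0,0,0],"jaw":[1,1,1]}'
python3 - <<'E'
from h import *
s=manip.camera('side');tips(s,['can_white','ring_seat','knob_grip']);print(manip.get_obs()['position'])
f=s['frame'];u,v=map(int,px(s,[.51,-.19,.12]));a=cv2.resize(f[v-75:v+75,u-75:u+75],(560,560),interpolation=cv2.INTER_CUBIC)
cv2.imwrite('pics/f.png',a[...,::-1])
E
```

```text
clock: 13.75
position: [0.5181, -0.1319, 0.164]
ee_rot: [0.537, 0.843, 0.002, 0.003]
ft_force: [2.9, 1.7, 14.8]
grip_width: 0.663
grasp_force: 61.5
can_white [ 0.514 -0.126  0.075] 0.81
ring_seat [ 0.517 -0.128  0.07 ] 0.62
knob_grip [ 0.498 -0.287  0.098] 0.62
[ 0.51815431 -0.13190275  0.16397847]
```

View pics/f.png

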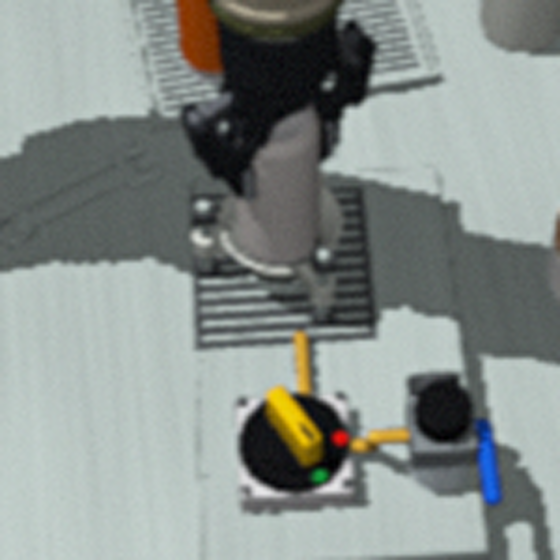

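The side crop shows the can upright in the lowered ring at (275,250), with the rods standing proud of it, and the knob's pointer at the green mark (320,475). I add a small press for margin and hand in.

```bash
python3 -m jog '{"offset":[[0,0,-0.001],[0,0,0],[0,0,0]],"yaw":[0,0,0],"jaw":[1,1,1]}' && python3 -c "
from h import *
print(manip.get_obs()['ft_force']);print(manip.hand_in())"
```

```text
clock: 14.2
position: [0.5183, -0.1321, 0.1639]
ee_rot: [0.537, 0.843, 0.002, 0.003]
ft_force: [-0.8, 2.6, 26.2]
grip_width: 0.666
grasp_force: 63.1
[-0.8280864   2.64272536 26.16405709]
the job is handed in; nothing more can be done
None
```

The knob is turned to the green mark, and the white can is seated upright in the ring, pressed fully home and still held there with about 26 N; I handed the job in at 14.2 s on the robot's clock, with no verdict returned.

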